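# Refit the volume knob on the desk radio and keep it pressed in

### The arm

A 6-joint arm with a two-finger parallel gripper is mounted at the origin on a cart in front of the work surface, level with it; the furniture and walls round the work are solid. World frame = base frame: x ahead of the robot, y to its left, z up, the work surface at z = 0. Lengths are in m, angles in rad, forces in N, time in s.
With the tool pointing down it reaches from about 0.325 to 0.875 m from the base axis. Payload 4.4 kg.
Tool frame: the origin (TCP) lies on the front face of the gripper's body, between the roots of the fingers; the fingertips stand 73 mm ahead of it and the grasp point (between the pads) lies 54 mm ahead of it; z points along the fingers, y is the direction in which the jaws open and shut (so a half turn about z gives the same grasp; the last joint's range is limited). The gripper opens to 85 mm and grips with 20 to 120 N. Pads are 22 mm wide; open, the fingers measure 114 mm over their backs; the gripper's body (76 mm by 85 mm) begins 54 mm behind the grasp point. The pads swing forward as they close: fully open they stand 13 mm farther back than shut.
Start: joints at [-1.435, 0.207, 1.542, -0, 1.393, -0.15], TCP at [0.163, -0.552, 0.304] pointing down, gripper open.
Joint ranges: [-2.73, 2.73], [-0.86, 2.22], [0.23, 2.46], [-1.11, 4.25], [0.08, 2.63], [-2.82, 2.82]. Speed limits (rad/s): [2.79, 2.79, 3.14, 3.14, 3.14, 3.14].

### API

Orientations are given as a rotation vector (axis times angle).
In Python, from cell import robot, hand, kin, optics gives the robot as it stands. The module is installed in compiled form; this text tells all that it offers. Calls block until the motion is done:
- robot.move_to(position, orientation): joint-space move of the TCP to a pose.
- robot.move_straight(position, rot=None, v=0.15): straight line of the TCP; rot=None keeps the orientation; v is the mean speed in m/s.
- robot.move_joints(angles): joint-space move.
- hand.release() and hand.gripper_close(): open the fingers fully, or close them until they stop; the grip force is fixed at half the most.
- robot.pause(seconds).
- kin.inverse_kinematics(position, orientation): joint angles nearest the present ones, or None.
- robot.state(): the state.
- optics.camera(name): name is "scene" or "side" or "wrist"; returns (picture, depth): 480x640x3 uint8, red, green, blue; 480x640 float32, m along the optical axis (not along the pixel's ray), 0 where there is no reading.
- optics.camera_info(name): a dict with "intrinsics" (3x3 intrinsics, pixels), "R" (3x3) and "t" (3): a world point X has camera coordinates R X + t. Camera axes: x right, y down, z forward; pixel columns grow to the right and rows downward; lengths in m; the calibration is good to about 2 mm. A picture is of the moment at which its call begins: read the wrist's pose just before it. camera_info takes no time and is no camera call; for the wrist camera it gives the pose at the moment of the call.
A pose or a line that the arm cannot do raises robot.MotionError and nothing moves.
- robot.close_job(): hands the job in, once; it reports no verdict.
The state is a dict: "clock": time; "joints": joint angles; "joint_velocities": joint speeds; "joint_torque": joint torques, N m; "tool_pos": TCP position; "orientation": TCP orientation; "contact_force": force on the tool from outside, world axes, zero at the start; "wrist_torque": the same for the moment, N m; "grip_width": finger opening in m.
Only numpy, scipy, OpenCV 4.12 (cv2) and the standard library are available. Lean on these libraries where they do the work, as an engineer would, in place of code of your own. Each camera call takes 0.05 s, during which the arm holds its last target. There are 200 camera calls.

### The job

The volume knob has come off the desk radio: pick it up by its bar grip, turn it so that its white line points the same way as the red line beside the bare D-shaft, and push it down fully home on the shaft. Then keep pressing it, about 10 newtons, so that the sprung shaft stays pushed in (the radio switches on by a long press): finish like that, with the gripper still on the knob, holding it down. Leave the other things on the desk where they are.

Things in the scene. Friction and masses are not known exactly. Their poses are not given: they have to be found in the camera images.
- radio: Desk radio: low box 156 mm (x) by 250 mm (y) by 61 mm high, fixed to the desk; black case, aluminium top panel, pale wooden ends. Origin: centre of its underside. Its bare volume shaft stands upright on the top panel at (0, +68 mm) in this frame, beside the loudspeaker slots; nothing else rises more than 5 mm above the panel.
- knob: Loose volume knob, about 60 g, standing upright on the desk. Round black skirt 42 mm in diameter, 0 to 20 mm above its underside; on it a blue bar grip 40 mm long (its x), 14 mm wide (its y), 20 to 42 mm above the underside, to be pinched across the 14 mm. Origin: centre of the underside, on the axis; z up. +x: the side of the white line and of the bore's flat.
- knob_bore (a point): Centre of the mouth of the knob's D-bore, in its underside (same point and axes as knob). Bore 15 mm deep, 16.4 mm in diameter (1.2 mm clear of the shaft all round), its flat 4.7 mm from the axis on the +x side; 1.3 mm chamfer at the mouth.
- knob_mark (a point): Outer end of the white line on top of the knob's bar (the line covers one half of the bar and runs down its end): 18 mm from the axis along the knob's +x, 42 mm above its underside. Axes as the knob's.
- shaft_top (a point): Centre of the top of the bright steel D-shaft, on its axis, about 84 mm above the desk. z up, +x toward the flat. Shaft 14 mm in diameter, flat 3.5 mm from the axis, top 4.5 mm tapered to 0.6 of that; it stands 20.5 mm above a dark disc. The knob enters when the flats agree within about 10 degrees and is home when its underside is 15 mm below this point.
- shaft_flat (a point): Point level with the shaft top, 18 mm from the shaft's axis on the side of its flat (over the red line). With the knob fitted it lies straight below the outer end of the knob's white line.
- disc_line (a point): Outer end of the red line on the dark disc round the shaft, 21 mm from the axis on the side of the shaft's flat. Disc 44 mm in diameter, its top 64 mm above the desk. Disc and shaft can turn together but are stiff (0.3 N m) and need not be turned; the disc does not move down.
- shaft (a joint): How far the shaft is pressed in, m: 0 = out, 0.004 = hard stop. Spring: 4 N to start, 8 N at 2 mm, 12 N at 4 mm. It also gives way, with the same force, under a knob that merely stands on its tip without being home.
- mug: Dark blue mug, 85 mm wide, 96 mm high; bystander. Origin: centre of its underside.
- clip_dish: Round dark dish of paper clips, 97 mm across, 24 mm high; bystander. Origin: centre of its underside.
- tape_dispenser: Black tape dispenser, 50 x 134 x 64 mm; bystander. Origin: centre of its underside.
- stapler: Black stapler, 36 x 145 x 57 mm; bystander. Origin: centre of its underside.
- calculator: Grey desk calculator, 154 x 100 x 20 mm; bystander. Origin: centre of its underside.

How it is judged:
By the outcome, as a careful person would: the job done as asked, in the order asked, and still so for the second after the job is handed in, while the arm keeps its last pose, push and grip.
It also fails if it takes over 48 s, if anything falls off the work surface, if the arm or the gripper's body presses on something with over 40 N, if the wrist force passes 120 N, or if a joint passes its speed limit or range.

## Working session

There is one attempt and no reset: what is moved stays moved. The work goes in short steps, each a Python script; the robot and the scene stay as the last script left them, time stands still between calls to the robot, and variables do not carry over. Pictures are saved under pics/ and viewed, about 8 in all and at most 12, crops included, and the job is handed in when it is done.

```bash
mkdir -p pics; python3 - <<'E'
from cell import robot,hand,kin,optics
import cv2,numpy as np
for n in ["scene","side"]:
    p,d=optics.camera(n); cv2.imwrite(f"pics/{n}0.png",p[:,:,::-1]); np.save(f"pics/{n}0.npy",d)
    i=optics.camera_info(n); print(n,i["intrinsics"],-i["R"].T@i["t"],i["R"][2])
s=robot.state();print(s)
E
```

```text
scene [[569.29817136   0.         320.56038491]
 [  0.         569.29817136 241.43016797]
 [  0.           0.           1.        ]] [-0.17408491  0.64217225  0.78915917] [ 0.58625291 -0.58524467 -0.56017515]
side [[620.10015456   0.         315.72522582]
 [  0.         620.10015456 247.64868341]
 [  0.           0.           1.        ]] [-0.15938458 -1.27483977  0.68656176] [ 0.47701062  0.78374426 -0.39775092]
{'clock': 0.1, 'joints': array([-1.43448586e+00,  2.07372540e-01,  1.54284654e+00, -3.41603327e-05,
        1.39350892e+00, -1.50501741e-01]), 'joint_velocities': array([-0.00014573, -0.00249556, -0.00458469,  0.00117163,  0.00019047,
        0.0008124 ]), 'joint_torque': array([-9.10121453e-04, -3.84095049e+01, -2.92548895e+01, -1.63597138e-04,
        4.92835039e-03, -2.73685663e-05]), 'tool_pos': array([ 0.16256986, -0.55096586,  0.30280347]), 'orientation': array([-3.10722909e+00, -4.48685178e-01,  2.89867613e-05]), 'contact_force': array([ 0.19339235, -1.15824639,  0.07674905]), 'wrist_torque': array([0.01085089, 0.03937453, 0.02760486]), 'grip_width': 0.08517496364711814}
```

View pics/scene0.png

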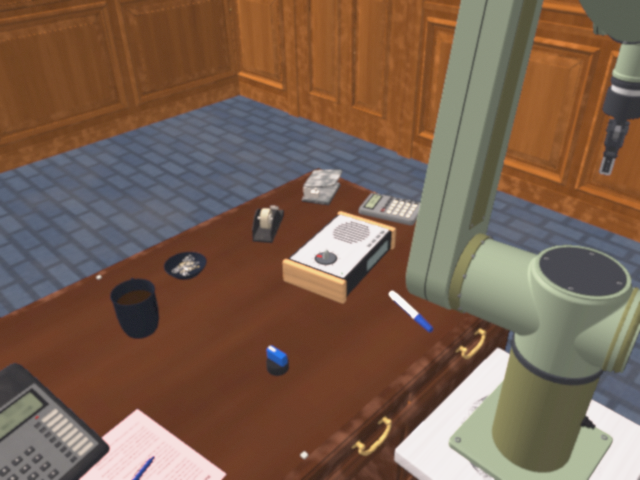

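View pics/side0.png

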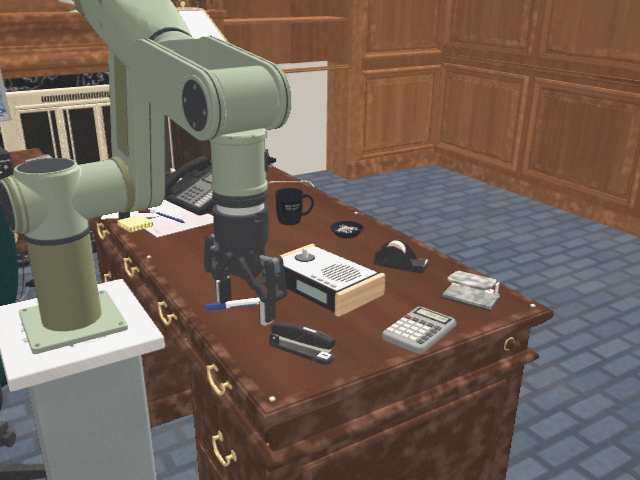

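Scene view: the knob (blue grip) is at about (276,353), the radio's disc and shaft at about (326,258), and the mug, dish, dispenser and calculator are clear of both. The side view adds the stapler at (300,340). Next I compute rough positions and look with the wrist camera.

```bash
cat > h.py <<'E'
from cell import robot,hand,kin,optics
import cv2,numpy as np
from scipy.spatial.transform import Rotation as Ro
def ray(i,uv,z):
    """cast pixel uv onto the plane at height z"""
    c=-i["R"].T@i["t"]; d=i["R"].T@np.linalg.solve(i["intrinsics"],[uv[0],uv[1],1.])
    return c+d*(z-c[2])/d[2]
def down(yaw):
    """tool z down, tool x at angle yaw in the world"""
    return (Ro.from_euler('z',yaw)*Ro.from_euler('x',np.pi)).as_rotvec()
def snap(name,cam="wrist"):
    i=optics.camera_info(cam); p,d=optics.camera(cam)
    cv2.imwrite(f"pics/{name}.png",p[:,:,::-1]); np.savez(f"pics/{name}.npz",d=d,**i)
    return p,d,i
E
python3 - <<'E'
from h import *
i=optics.camera_info("scene"); p=cv2.imread("pics/scene0.png")
h=cv2.cvtColor(p,cv2.COLOR_BGR2HSV); m=cv2.inRange(h,(100,150,100),(125,255,255)); n,l,s,c=cv2.connectedComponentsWithStats(m)
print([(a,b) for a,b in zip(s.tolist(),c.tolist()) if a[4]>20])
print("knob",ray(i,(276,353),.04),"shaft",ray(i,(326,258),.065))
w=optics.camera_info("wrist");st=robot.state();T=Ro.from_rotvec(st["orientation"]).as_matrix()
print("cam in tool",T.T@(-w["R"].T@w["t"]-st["tool_pos"]),T.T@w["R"].T, w["intrinsics"][0])
E
```

```text
[([0, 0, 640, 480, 306860], [319.51654500423643, 239.36776380108194]), ([415, 315, 17, 16, 96], [422.8541666666667, 322.4375]), ([267, 350, 20, 16, 209], [277.3444976076555, 357.00956937799043]), ([135, 460, 16, 20, 35], [142.68571428571428, 469.6857142857143])]
knob [0.41429366 0.17430521 0.04      ] shaft [ 0.53003432 -0.07663632  0.065     ]
cam in tool [ 0.0770888  -0.00029645 -0.07162524] [[ 4.61453776e-04 -9.55109156e-01 -2.96253756e-01]
 [ 9.99998179e-01 -1.07776999e-04  1.90509563e-03]
 [-1.85150362e-03 -2.96254096e-01  9.55107367e-01]] [369.82649613   0.         324.26597841]
```

```bash
python3 - <<'E'
from h import *
for n,xy in (("shaft1",(.53,-.077)),("knob1",(.412,.172))):
    robot.move_to([*xy,.25],down(.5)); robot.pause(.2)
    p,d,i=snap(n); print(robot.state()["clock"],robot.state()["tool_pos"])
a=cv2.imread("pics/shaft1.png")[100:380,120:520];b=cv2.imread("pics/knob1.png")[100:380,120:520]
cv2.imwrite("pics/both1.png",cv2.resize(np.vstack([a,b]),None,fx=1.07,fy=1.07))
E
```

```text
2.5083 [ 0.52998984 -0.07761393  0.25004455]
3.825 [0.41273335 0.17121171 0.25000725]
```

View pics/both1.png

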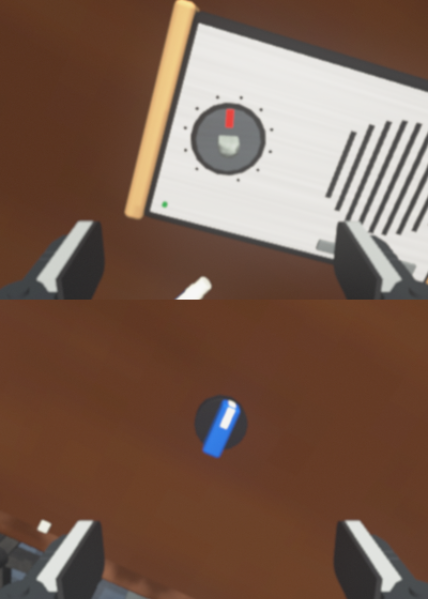

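Shaft view (crop): dark disc at about (228,138), with the red line pointing up from it to (230,110). Knob view: blue bar with its white half towards (232,405) and its tail at (212,455). Now I measure both, using depth to pick out the top faces.

```bash
cat > meas.py <<'E'
from h import *
def load(n):
    z=np.load(f"pics/{n}.npz"); p=cv2.imread(f"pics/{n}.png"); d=z["d"]
    v,u=np.mgrid[:480,:640]; K=z["intrinsics"]
    c=np.stack([(u-K[0,2])/K[0,0]*d,(v-K[1,2])/K[1,1]*d,d],-1)
    return p,cv2.cvtColor(p,cv2.COLOR_BGR2HSV),(c-z["t"])@z["R"],{k:z[k] for k in("intrinsics","R","t")},d>0
def onplane(i,m,z): return np.array([ray(i,(u,v),z) for v,u in np.argwhere(m)])[:,:2]
def fit(P,n):
    o,s,a=cv2.minAreaRect(P.astype(np.float32)*1000); print(n,"rect mm",np.round(o,1),np.round(s,1),round(a,1),"N",len(P))
    return np.array(o)/1000
def knob(n,near,z0=0.):
    p,h,W,i,ok=load(n); near=np.hypot(W[...,0]-near[0],W[...,1]-near[1])<.05
    blue=cv2.inRange(h,(100,120,60),(130,255,255))>0; white=cv2.inRange(h,(0,0,150),(180,90,255))>0
    top=(W[...,2]>z0+.037)&(W[...,2]<z0+.05)&near&ok
    print("top z",np.median(W[...,2][top]),"desk z",np.median(W[...,2][near&ok&(W[...,2]<.01)]) if z0==0 else"")
    P=onplane(i,top&(blue|white),z0+.042); c=fit(P,"bar"); w=onplane(i,top&white,z0+.042); fit(w,"white")
    e=np.linalg.svd(P-P.mean(0))[2][0]; e*=np.sign(e@(w.mean(0)-c)); yaw=np.arctan2(e[1],e[0])
    print("centre",c,P.mean(0),"yaw",np.degrees(yaw)," white dir",np.degrees(np.arctan2(*(w.mean(0)-c)[::-1]))); return c,yaw
def shaft(n,near):
    p,h,W,i,ok=load(n); near=np.hypot(W[...,0]-near[0],W[...,1]-near[1])<.035
    red=((h[...,0]<8)|(h[...,0]>172))&(h[...,1]>130)&(h[...,2]>100)&near
    r=onplane(i,red,.064); fit(r,"red")
    top=near&ok&(W[...,2]>.080); t=onplane(i,top,.084); fit(t,"shafttop"); print("z",W[...,2][top].max(),np.median(W[...,2][near]))
    dark=near&(h[...,2]<150)&(np.abs(W[...,2]-.064)<.006)
    cs,_=cv2.findContours(((dark|red|(near&(W[...,2]>.067)))*255).astype(np.uint8),cv2.RETR_EXTERNAL,cv2.CHAIN_APPROX_NONE)
    q=max(cs,key=cv2.contourArea)[:,0]; Q=np.array([ray(i,u,.064)[:2] for u in q]); o,s,a=cv2.fitEllipse((Q*1000).astype(np.float32)); print("disc",o,s)
    o=np.array(o)/1000; rm=r.mean(0)-o; print("red dir",np.degrees(np.arctan2(rm[1],rm[0])),"r",np.hypot(*rm),"far",np.hypot(*(r-o).T).max())
    e=np.linalg.svd(r-r.mean(0))[2][0]; e*=np.sign(e@rm); print("red axis",np.degrees(np.arctan2(e[1],e[0])))
E
python3 - <<'E'
from meas import *
shaft("shaft1",(.53,-.077)); knob("knob1",(.412,.172))
E
```

```text
red rect mm [551.4 -74.9] [11.6  5. ] 28.6 N 117
shafttop rect mm [ 443.6 -124.8] [215.9 284.1] 28.5 N 17758
z 0.2758104565261297 0.26045906699386157
disc (355.1183776855469, -166.75784301757812) (84.77680206298828, 350.1987609863281)
red dir 25.111664364351093 r 0.21670904284157558 far 0.2226007478763514
red axis 24.20797451212708
top z 0.0435423311847084 desk z -0.005918437834075233
bar rect mm [418.9 171.7] [40.6 14.2] 4.9 N 883
white rect mm [430.3 172.4] [17.8  6.3] 2.9 N 176
centre [0.41890652 0.17166312] [0.41908129 0.17175006] yaw 4.824901960912943  white dir 4.243902334324524
```

```bash
sed -i 's/<.035$/<.035; near\&=ok\&(W[...,2]<.1)\&(W[...,2]>.04)/' meas.py; python3 - <<'E'
from meas import *
shaft("shaft1",(.534,-.08))
E
```

```text
red rect mm [551.4 -74.9] [11.6  5. ] 28.6 N 117
shafttop rect mm [537.  -81.6] [10.5 12.8] 28.6 N 263
z 0.08737703715896634 0.06355320825103639
disc (537.7059936523438, -81.15502166748047) (49.74140930175781, 49.80500411987305)
red dir 25.01790595011487 r 0.01505073829251996 far 0.02099613141070875
red axis 24.20797451212708
```

Bar rectangle is 40.6 x 14.2 mm (expected 40 x 14) and the red line reaches 21.0 mm from the axis (expected 21). The disc centre and the shaft top agree within 1 mm. The fitted disc is 50 mm wide rather than 44, probably because its dark rim was included, but it is concentric. I go ahead and grasp.

```bash
python3 - <<'E'
from h import *
y=np.radians(4.7); k=np.array([.4190,.1717])
robot.move_to([*k,.16],down(y)); robot.move_straight([*k,.096],v=.08); print(robot.state()["contact_force"])
hand.gripper_close(); s=robot.state(); print(s["grip_width"],s["contact_force"],s["tool_pos"])
robot.move_straight([*k,.22],v=.12); robot.pause(.2); s=robot.state(); print(s["grip_width"],s["contact_force"],s["tool_pos"],s["clock"])
snap("lift"); p,_,_=snap("lift_scene","scene")
a=cv2.imread("pics/lift.png"); b=cv2.resize(cv2.imread("pics/lift_scene.png")[230:390,200:360],(480,480))
cv2.imwrite("pics/lift2.png",cv2.resize(np.hstack([a,b]),(800,343)))
E
```

```text
[-0.60500191  0.2258035  -0.1635002 ]
0.012464011883267342 [-0.21934981  1.15214488  2.00083394] [0.4193903  0.17178684 0.09631083]
0.012412061124429503 [-0.8249455   0.62023307 -1.0864899 ] [0.41855138 0.17161385 0.21920823] 7.3
```

View pics/lift2.png

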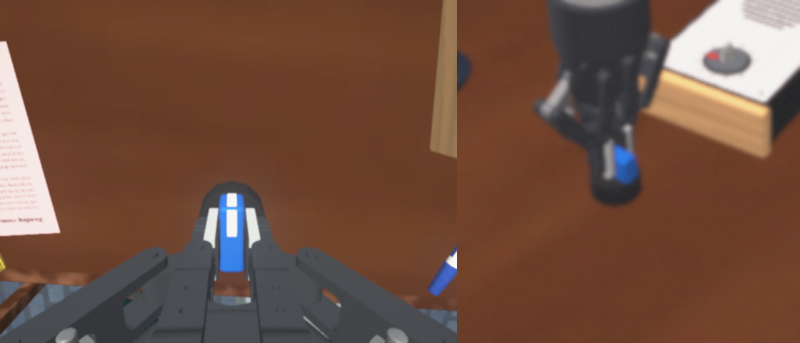

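The knob is held level between the pads, bar aligned with the fingers, white line towards tool +x (full-image ~(324,275)). Now I measure it in the hand.

```bash
python3 - <<'E'
from meas import *
knob("lift",(.419,.172),.1232)
p,h,W,i,ok=load("lift")
m=(cv2.inRange(h,(100,120,60),(130,255,255))>0)&(np.hypot(W[...,0]-.419,W[...,1]-.172)<.04)&ok
z=W[...,2][m];x=W[...,0][m]; t=z>.157; print(np.percentile(z,[2,25,50,75,98]), np.polyfit(x[t],z[t],1))
E
```

```text
top z 0.16648019213446655 desk z 
bar rect mm [419.6 170.1] [42.1 29. ] 24.9 N 3727
white rect mm [430.3 172.8] [20.  29.5] 4.7 N 1131
centre [0.41962289 0.17010931] [0.42085316 0.17210568] yaw 5.080649985022686  white dir 15.30579577357805
[0.14855662 0.16563342 0.16627905 0.16675067 0.16877334] [-0.05807103  0.19042731]
```

```bash
python3 - <<'E'
from meas import *
y=np.radians(24.7); s=np.array([.5377,-.0812]); e=np.array([np.cos(y),np.sin(y)])
robot.move_to([*(s-.06*e),.215],down(y)); robot.pause(.3); print(robot.state()["tool_pos"],robot.state()["grip_width"])
p,d,i=snap("pre"); cv2.imwrite("pics/pre2.png",p[100:480,120:520,::-1])
shaft("pre",s)
E
```

```text
[ 0.4832382  -0.1053266   0.21503302] 0.012819642681562302
red rect mm [551.4 -74.7] [11.6  4.6] 24.8 N 194
shafttop rect mm [536. -82.] [ 9.5 13.5] 24.8 N 417
z 0.08711952768858933 0.06355410793958202
disc (537.5135498046875, -81.22232818603516) (50.039154052734375, 50.104095458984375)
red dir 25.228416441509992 r 0.015448095188097243 far 0.021276775350170786
red axis 24.99241532290474
```

View pics/pre2.png

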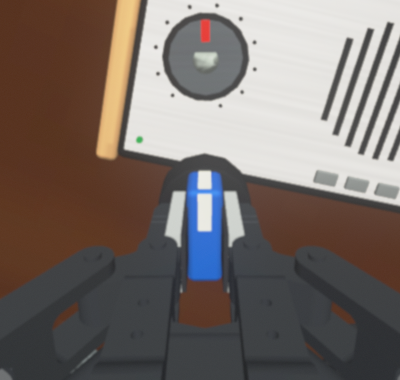

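The red line, shaft and white line are all in one column (~205 px), so the yaw is right. The second fix agrees with the first: (0.5375, -0.0812), 25.1°. I lower with the force watched.

```bash
python3 - <<'E'
from h import *
y=np.radians(25.0); s=np.array([.5376,-.0812])
robot.move_to([*s,.215],down(y)); robot.move_straight([*s,.188],v=.06); robot.pause(.2)
f0=robot.state()["contact_force"]; print(f0)
for z in np.r_[.184:.161:-.002]:
    robot.move_straight([*s,z],v=.03); robot.pause(.1); q=robot.state(); f=q["contact_force"]-f0
    print(round(z,4),q["tool_pos"].round(4),f.round(1),q["wrist_torque"].round(2),round(q["grip_width"],4))
    if f[2]>9 or np.hypot(*f[:2])>12: break
print(q["clock"])
snap("in")
cv2.imwrite("pics/in2.png",cv2.imread("pics/in.png")[100:480,120:520])
E
```

```text
[-0.04099034 -0.45331824 -0.13331412]
0.184 [ 0.5376 -0.0812  0.1839] [0.5 0.8 0.2] [ 0.05 -0.02 -0.01] 0.0124
0.182 [ 0.5376 -0.0812  0.1819] [-0.5  0.4 -0.7] [-0.01  0.04 -0.01] 0.0123
0.18 [ 0.5376 -0.0812  0.18  ] [ 0.2  0.1 -0. ] [-0.04  0.01  0.04] 0.0128
0.178 [ 0.5376 -0.0812  0.1779] [-0.3  0.4 -0.5] [0.05 0.   0.01] 0.0127
0.176 [ 0.5376 -0.0812  0.1759] [ 0.6  0.2 -0.9] [-0.08 -0.05 -0.11] 0.0126
0.174 [ 0.5376 -0.0812  0.1739] [ 0.4  0.1 -0.8] [-0.05  0.03 -0.02] 0.0126
0.172 [ 0.5376 -0.0812  0.172 ] [-0.2  0.5 -0. ] [ 0.02  0.06 -0.05] 0.0125
0.17 [ 0.5376 -0.0812  0.17  ] [ 0.3 -0.2 -1. ] [0.02 0.03 0.04] 0.0122
0.168 [ 0.5376 -0.0812  0.1679] [-0.9  1.  -0.8] [-0.01 -0.08 -0.01] 0.0124
0.166 [ 0.5376 -0.0812  0.1659] [-0.8 -0.8 -0.6] [-0.01  0.02 -0.05] 0.0121
0.164 [ 0.538  -0.0813  0.1646] [-1.2  1.1  3.6] [0.09 0.1  0.02] 0.0127
0.162 [ 0.538  -0.0813  0.163 ] [-1.2  1.3  7.5] [ 0.13  0.34 -0.05] 0.0124
14.2333
```

View pics/in2.png

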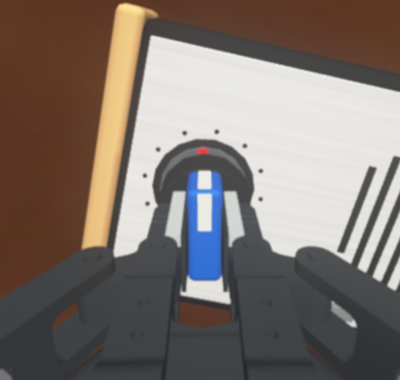

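The knob slid on without resistance, with first contact at home height (underside ~0.068). The white line points at the red one in the image. Next I raise the press to about 10 N using averaged forces.

```bash
python3 - <<'E'
from h import *
s=np.array([.5376,-.0812])
def F():
    v=[]
    for _ in range(12): robot.pause(.03); v.append(robot.state()["contact_force"])
    return np.mean(v,0)
z=.162; f=F(); print(f)
while f[2]<9.3 and z>.157:
    z-=.0006; robot.move_straight([*s,z],v=.02); f=F(); q=robot.state(); print(round(z,4),q["tool_pos"].round(4),f.round(1))
robot.pause(1.5); print(F().round(1),robot.state()["grip_width"],robot.state()["clock"])
snap("end"); snap("end_scene","scene")
from meas import load
for n in("lift","in","end"):
    p,h,W,i,ok=load(n); m=(cv2.inRange(h,(100,120,60),(130,255,255))>0)&ok
    m[:250]=0; m[400:]=0; m[:,290:355]&=True; m[:,:290]=0; m[:,355:]=0; v,u=np.nonzero(m); zz=W[...,2][m]; print(n,"rows",np.percentile(v,[2,98]),"u",u.mean().round(1),"z",np.percentile(zz,[10,50,90]).round(4))
a=cv2.imread("pics/end.png")[100:480,120:520]; b=cv2.resize(cv2.imread("pics/end_scene.png")[190:310,260:386],(400,380),interpolation=cv2.INTER_CUBIC)
cv2.imwrite("pics/end2.png",np.hstack([a,b]))
E
```

```text
[-1.83864527  0.21595378  7.21487077]
0.1614 [ 0.538  -0.0813  0.1625] [-2.1  0.4  8. ]
0.1608 [ 0.5381 -0.0813  0.1621] [-2.5  0.9  8.9]
0.1602 [ 0.5381 -0.0813  0.1616] [-2.9  0.9  9.6]
[-3.   0.9  9.8] 0.012813260312510155 18.5333
lift rows [275. 378.] u 324.1 z [0.1609 0.1663 0.1672]
in rows [275. 377.] u 324.5 z [0.1055 0.1101 0.111 ]
end rows [275. 377.] u 324.5 z [0.1043 0.1087 0.1096]
```

View pics/end2.png

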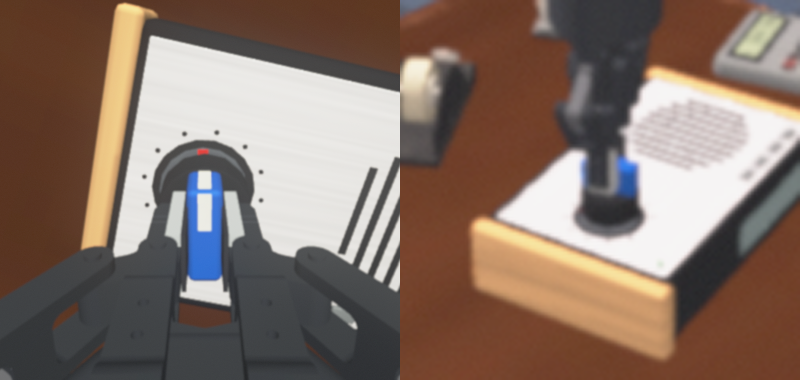

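Last picture: the knob sits down on the disc, its white line in line with the red one. Its underside is at 0.065, which is only possible fully home. It has not slipped in the fingers. Handing in.

```bash
python3 -c "
from h import *
print(robot.state()['contact_force'].round(1),robot.close_job())"
```

```text
the job is handed in; nothing more can be done
[-2.8  1.5 10.2] None
```

The knob is fully home on the shaft with its white line along the red line. I handed the job in with the gripper still closed on it, pressing down at about 10 N. `close_job` gave no verdict.

- **How it was done:** I found the knob and shaft with the wrist camera, gripped the bar across its 14 mm, turned it to the red line at about 25° and lowered it with the force watched. It slid on with no resistance until the home height, so the shaft did not bind.
- **Fit:** the knob's underside ended at about 65 mm, and 84 mm would be the bare shaft top. That means it is home with the shaft pressed in by about 3–3.7 mm.
- **Press:** the averaged downward force was 9.8 N after a 1.5 s hold, and 10.2 N in a single reading at hand-in. There is also about 3 N of sideways load, probably from a residual offset of about half a millimetre.
- **Grip:** the knob did not slip in the fingers; its position relative to the gripper was the same after lifting and at the end.
- **Time:** about 19 s of the 48 s were used.
- **What disagreed:** the dark disc fitted as 50 mm wide instead of 44 mm, probably because its dark rim was included. It was concentric with the shaft, so I relied only on its centre. A depth fit of the knob in the hand suggested about 3° of tilt, which I did not confirm.
- **Other things on the desk:** I planned no contact with them and the forces showed none. I did not re-measure their positions.

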